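# Stow the wire-bonding kit on its marked pads

### The arm

A 6-joint arm with a two-finger parallel gripper is mounted at the origin on the work surface. World frame = base frame: x ahead of the robot, y to its left, z up, the work surface at z = 0. Lengths are in mm, angles in degrees, forces in N, time in s.
With the tool pointing down it reaches from about 350 to 850 mm from the base axis. Payload 8.1 kg.
Tool frame: the origin (TCP) lies midway between the tips of the shut fingers; the grasp point (between the pads) lies 19 mm behind it; z points along the fingers, y is the line along which they close (so a half turn about z gives the same grasp; the last joint's range is limited). The gripper opens to 85 mm and grips with 20 to 120 N. Pads are 22 mm wide; open, the fingers measure 114 mm over their backs; the gripper's body (76 mm by 85 mm) begins 54 mm behind the grasp point. The pads swing forward as they close: fully open they stand 13 mm farther back than shut.
Start: joints at [-70.611, 7.471, 85.268, -0, 87.261, -4.893], TCP at [246.756, -546.916, 231.292] pointing down, gripper open.
Joint ranges: [-169.43, 169.43], [-51.17, 129.36], [1.28, 143.12], [-76.62, 256.62], [0, 156.53], [-152.29, 152.29]. Speed limits (degrees/s): [136.94, 136.94, 159.86, 180, 180, 180].

### API

Orientations are given as [roll, pitch, yaw] about the fixed x, y, z axes, in that order (R = Rz(yaw) Ry(pitch) Rx(roll)).
In Python, from bench import r gives the robot as it stands. The module is installed in compiled form; this text tells all that it offers.
- The arm moves only by the tool jog_arm, never from a script. Its argument "rows" is a list of rows, each a list of 2 entries, a list of its own where there are three numbers: the shift along the tool's x, y, z in mm, then the turn, a rotation vector about the tool's x, y, z in rad. A call has 1 to 10 rows; each row is the pose to reach, as a shift and turn from the pose commanded when the call began, along the tool's axes at that moment; what a row does not reach only later rows make up. A row lasts 1/10 s, in which the tool goes at most 50 mm and 8.59 degrees, less where a joint would pass 70% of its speed; a pose out of reach is approached as far as the arm can. A call with a gripper value outside its range is refused whole. "grip" is the finger opening in mm, from 0 to 85.4, set as the call begins (left out, the last holds). The fingers move at their own pace and stop on an object; "force" is the grip in N (left out, the last holds). Time passes only in rows, so rows that repeat a pose let the fingers close. It gives the time, the measured TCP pose, the force, the opening and the grip force at its end, in the units of the state.
- r.sense(): the state, without advancing time (a new reading comes with each control period).
- r.snapshot(name): name is "scene" or "side" or "wrist"; returns (picture, depth): 480x640x3 uint8, blue, green, red; 480x640 float32, mm along the optical axis (not along the pixel's ray), 0 where there is no reading.
- r.camera_params(name): a dict with "fx", "fy", "cx", "cy" (pixels), "pose" (4x4, takes a point from camera to world coordinates); the wrist camera has in their place "tool_from_camera" (4x4, takes a point from camera to tool coordinates, whose origin is the TCP and whose axes are the flange's). Camera axes: x right, y down, z forward; pixel columns grow to the right and rows downward; lengths in mm; the calibration is good to about 2 mm. A picture is of the moment at which its call begins: read the wrist's pose just before it. camera_params takes no time and is no camera call.
- r.hand_in(): hands the job in; it is judged then, once.
The state is a dict: "time": time; "joint_pos": joint angles; "qd": joint speeds; "joint_efforts": joint torques, N m; "tool_pos": TCP position; "tcp_rot": TCP orientation; "ft_force": force on the tool from outside, world axes, zero at the start; "wrist_torque": the same for the moment, N m; "finger_gap": finger opening in mm; "grip_force": force on a finger pad.
Only numpy, scipy, OpenCV 4.12 (cv2) and the standard library are available. Lean on these libraries where they do the work, as an engineer would, in place of code of your own. Each camera call takes 0.05 s, during which the arm holds its last target. There are 200 camera calls.

### The job

The bonding job is done: put the yellow wire spool, the blue wire spool, the dark work holder with its copper board and the red tool case each on the pad with its own shape and colour, standing upright in the middle of the outline, the work holder and the case square with theirs. Set them down rather than dropping or tipping them, and do not disturb the amber jar or the steel weight.

Things in the scene. Friction and masses are not known exactly. Their poses are not given: they have to be found in the camera images.
- gold_spool_center (a point): Spool of bonding wire standing on its flange, YELLOW flanges: a cylinder 50 mm in diameter and 30 mm high. This point is its centre, half-way up (15 mm above its underside); z is its upright axis, its turn about z does not matter. Stands loose on the bench (z = 0).
- alu_spool_center (a point): Spool of bonding wire standing on its flange, BLUE flanges: a cylinder 50 mm in diameter and 30 mm high. This point is its centre, half-way up (15 mm above its underside); z is its upright axis, its turn about z does not matter. Stands loose on the bench (z = 0).
- chuck_center (a point): Work holder: dark steel block 54 x 54 mm, 30 mm high overall (the lower 26 mm is the block, the top 4 mm a 44 x 44 mm copper-faced board with a small black chip). This point is its centre, half-way up (15 mm above its underside); x and y run square to its sides, z up. Loose on the bench; grip it by the steel sides.
- tool_case_center (a point): Case of bonding tools: closed red box 90 mm long (its x) by 30 mm wide (its y) by 30 mm high, with a pale label on top. This point is its centre, half-way up (15 mm above its underside); z up. Loose on the bench; grip it across its width. Either end may point either way.
- gold_pad: Place of the yellow spool: round black rubber pad, 82 mm in diameter, 4 mm thick, with a YELLOW ring printed on it (66 mm inside diameter), fixed flat on the bench. Origin at the centre of its underside, its top 4 mm higher, z up.
- alu_pad: Place of the blue spool: round black rubber pad, 82 mm in diameter, 4 mm thick, with a BLUE ring printed on it (66 mm inside diameter), fixed flat on the bench. Origin at the centre of its underside, its top 4 mm higher, z up.
- chuck_pad: Place of the work holder: square black rubber pad, 82 x 82 mm, 4 mm thick, with a COPPER-coloured square outline (70 x 70 mm inside), x and y along its sides, fixed flat on the bench. Origin at the centre of its underside, its top 4 mm higher, z up.
- case_pad: Place of the tool case: oblong black rubber pad, 118 mm (its x) by 58 mm (its y), 4 mm thick, with a RED oblong outline (106 x 46 mm inside), fixed flat on the bench. Origin at the centre of its underside, its top 4 mm higher, z up.
- vial_center (a point): Bystander, not to be disturbed: small upright amber glass jar with a white cap, 25 mm in diameter, 50 mm high, loose. This point is half-way up. It and the steel weight are the tallest things among the work.
- weight_center (a point): Bystander, not to be disturbed: small upright steel knobbed weight, 26 mm in diameter, 40 mm high, loose. This point is half-way up. A small flat black chip box (24 x 24 x 8 mm, fixed) also lies midway between the amber jar and this weight.
Mind the look-alikes: they are no part of the job. Several things look just like the part that bears gold_spool_center: the one meant starts farthest to the robot's right.

How it is judged (in metres and radians):
At the end, for the whole second after the job is handed in: Each of the four things stands upright, released and at rest on its own pad, its centre within 12 mm of the pad's centre; the work holder's sides (any quarter turn) and the case's length (either way round) lie within 0.25 rad of their outline's (horizontal distance between gold_spool_center and gold_pad below 0.012 m and z of gold_spool_center in the frame of gold_pad between 0.015 and 0.023 m and angle between each of gold_spool_center, alu_spool_center, chuck_center, tool_case_center's own z axis and vertical below 0.15 rad and linear speed of each of gold_spool, alu_spool, chuck, tool_case below 0.02 m/s and angular speed of each of gold_spool, alu_spool, chuck, tool_case below 0.2 rad/s and horizontal distance between alu_spool_center and alu_pad below 0.012 m and z of alu_spool_center in the frame of alu_pad between 0.015 and 0.023 m and horizontal distance between chuck_center and chuck_pad below 0.012 m and z of chuck_center in the frame of chuck_pad between 0.015 and 0.023 m and (angle between the x axis of chuck_center and the x axis of chuck_pad, either way round below 0.25 rad or angle between the x axis of chuck_center and the y axis of chuck_pad, either way round below 0.25 rad) and horizontal distance between tool_case_center and case_pad below 0.012 m and z of tool_case_center in the frame of case_pad between 0.015 and 0.023 m and angle between the x axis of tool_case_center and the x axis of case_pad, either way round below 0.25 rad); the robot touches nothing.
It fails at once if one of the four things is dropped or thrown (falls freely more than about 30 mm, at over 0.8 m/s) ((linear speed of gold_spool above 0.8 m/s and contact force between gold_spool and the fingers below 0.05 N) or (linear speed of alu_spool above 0.8 m/s and contact force between alu_spool and the fingers below 0.05 N) or (linear speed of chuck above 0.8 m/s and contact force between chuck and the fingers below 0.05 N) or (linear speed of tool_case above 0.8 m/s and contact force between tool_case and the fingers below 0.05 N)).
It fails at once if one of the four things is tipped by more than 0.7 rad (angle between any of gold_spool_center, alu_spool_center, chuck_center, tool_case_center's own z axis and vertical above 0.7 rad).
It fails at once if the amber jar or the steel weight is moved by more than 30 mm or tipped over (distance of any of vial_center, weight_center from where it was at the start of the episode above 0.03 m or angle between any of vial_center, weight_center's own z axis and vertical above 0.7 rad).
It also fails if it takes over 99 s, if anything falls off the work surface, if the arm or the gripper's body presses on something with over 40 N, if the wrist force passes 120 N, or if a joint passes its speed limit or range.

## Working session

There is one attempt and no reset: what is moved stays moved. The work goes in short steps, Python scripts to look and compute and a tool call to move; the robot and the scene stay as the last step left them, time stands still between calls to the robot, and variables do not carry over. Pictures are saved under pics/ and viewed, at most 14 in all, crops included, and the job is handed in when it is done.

Besides the shell and the picture viewer there is one more tool, called after "Emit:" as a command line: name --argument value ..., lists and objects as JSON in quotes. jog_arm: Moves the arm, as the interface text tells. Its arguments: {"type":"object","properties":{"rows":{"type":"array"},"grip":{"type":"number"},"force":{"type":"number"}},"required":["rows"]}

```bash
mkdir -p pics
cat > h.py <<'E'
import numpy as np, cv2
from bench import r
from scipy.spatial.transform import Rotation as R
E
python3 - <<'E'
from h import *
s=r.sense(); print({k:np.round(v,2) for k,v in s.items()})
for n in("scene","side","wrist"):
    p,d=r.snapshot(n); cv2.imwrite(f"pics/{n}0.png",p); np.save(f"pics/{n}0.npy",d)
    print(n,{k:np.round(v,3).tolist() for k,v in r.camera_params(n).items()})
E
```

```text
{'time': np.float64(0.0), 'joint_pos': array([-70.61,   7.51,  85.33,  -0.  ,  87.26,  -4.89]), 'qd': array([-0.01, -0.04,  0.03, -0.01, -0.03, -0.1 ]), 'joint_efforts': array([ 0.000e+00, -5.694e+01, -5.006e+01, -0.000e+00,  1.000e-02,
       -0.000e+00]), 'tool_pos': array([ 246.56, -546.39,  230.24]), 'tcp_rot': array([-1.7989e+02, -1.0000e-02,  2.4280e+01]), 'ft_force': array([-0.43, -0.54,  0.22]), 'wrist_torque': array([-0.01,  0.03,  0.03]), 'grip_force': np.float64(0.0), 'finger_gap': np.float64(85.59)}
scene {'fx': 500.313, 'fy': 500.313, 'cx': 319.443, 'cy': 238.669, 'pose': [[0.866, 0.374, -0.332, 873.871], [0.5, -0.654, 0.567, -495.885], [-0.005, -0.657, -0.754, 706.907], [0.0, 0.0, 0.0, 1.0]]}
side {'fx': 498.689, 'fy': 498.689, 'cx': 316.155, 'cy': 244.14, 'pose': [[-0.79, -0.472, 0.391, 284.202], [-0.613, 0.605, -0.509, 404.657], [0.003, -0.642, -0.767, 647.769], [0.0, 0.0, 0.0, 1.0]]}
wrist {'fx': 332.192, 'fy': 332.192, 'cx': 323.387, 'cy': 236.468, 'tool_from_camera': [[-0.0, -0.953, -0.302, 76.626], [1.0, -0.001, 0.002, 0.984], [-0.002, -0.302, 0.953, -143.816], [0.0, 0.0, 0.0, 1.0]]}
```

View pics/scene0.png

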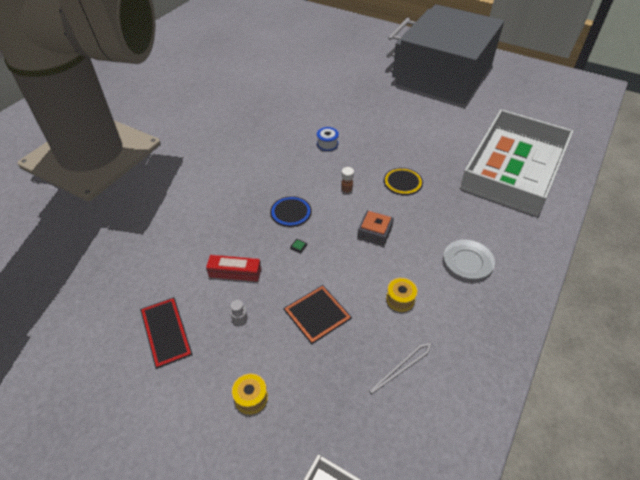

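View pics/side0.png

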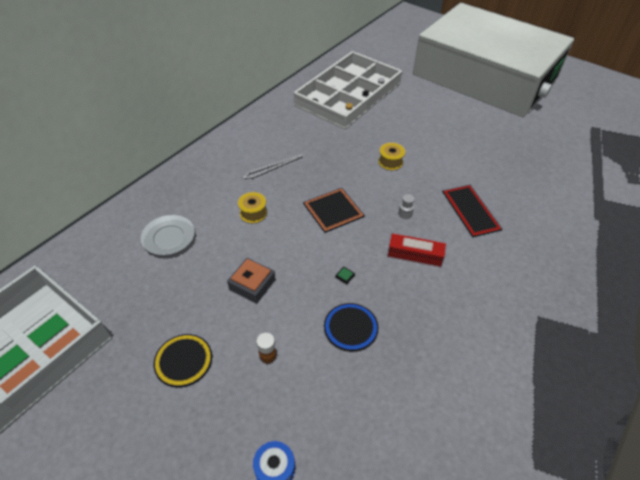

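Scene view: two yellow spools at (249,391) and (402,291); blue spool (327,138), board holder (376,226), case (234,267); pads at yellow (403,181), blue (291,211), copper (318,313), red (165,331); jar (347,180), weight (237,310). Now I'll measure them, with a crop of the yellow spools.

```bash
cat >> h.py <<'E'
HS={'yellow':((18,130,90),(35,255,255)),'blue':((105,130,60),(130,255,255)),'copper':((4,100,80),(16,220,255)),'red':((0,210,70),(3,255,255)),'red2':((172,150,70),(180,255,255))}
def mask(p,c):
    h=cv2.cvtColor(p,cv2.COLOR_BGR2HSV); m=cv2.inRange(h,*HS[c])
    if c=='red': m|=cv2.inRange(h,*HS['red2'])
    return m
def rays(uv,K,T,z):
    uv=np.asarray(uv,float); d=np.c_[(uv[:,0]-K['cx'])/K['fx'],(uv[:,1]-K['cy'])/K['fy'],np.ones(len(uv))]@T[:3,:3].T
    return (T[:3,3]+d*((z-T[2,3])/d[:,2])[:,None])
def cloud(d,K,T):
    v,u=np.mgrid[:480,:640]; P=np.stack([(u-K['cx'])/K['fx']*d,(v-K['cy'])/K['fy']*d,d],-1)
    return P@T[:3,:3].T+T[:3,3]
def blobs(p,d,K,T,cols=('yellow','blue','copper','red'),amin=60):
    W=cloud(d,K,T)
    for c in cols:
        m=mask(p,c); m=cv2.morphologyEx(m,cv2.MORPH_CLOSE,np.ones((3,3),np.uint8))
        for k in cv2.findContours(m,cv2.RETR_EXTERNAL,cv2.CHAIN_APPROX_NONE)[0]:
            if cv2.contourArea(k)<amin: continue
            f=cv2.drawContours(np.zeros_like(m),[k],-1,255,-1)>0
            zt=np.percentile(W[f&(d>0)][:,2],85); z=30 if zt>14 else 4
            if z==4: q=rays(k[:,0],K,T,4)[:,:2]
            else:
                g=f&(d>0)&(W[...,2]>24); vv,uu=np.nonzero(g); q=rays(np.c_[uu,vv],K,T,30)[:,:2]
            q=q.astype(np.float32)
            if len(q)<10: continue
            (cx,cy),rad=cv2.minEnclosingCircle(q); R_=cv2.minAreaRect(q)
            print(c,'px',k[:,0].mean(0).round(),'zt %.0f'%zt,'circ',np.round((cx,cy,rad),1),'rect',np.round(R_[0],1),np.round(R_[1],1),round(R_[2],1))
E
python3 - <<'E'
from h import *
for n in("scene","side"):
    p=cv2.imread(f"pics/{n}0.png"); d=np.load(f"pics/{n}0.npy"); K=r.camera_params(n); T=np.array(K['pose']); print(n); blobs(p,d,K,T)
p=cv2.imread("pics/scene0.png"); cv2.imwrite("pics/crop.png",cv2.resize(p[240:430,200:450],None,fx=3,fy=3,interpolation=cv2.INTER_CUBIC))
for n,l in(("scene",[(347,175),(237,304)]),("side",[(265,341),(408,200)])):
    K=r.camera_params(n); T=np.array(K['pose']); print(rays(l[:1],K,T,50),rays(l[1:],K,T,40))
E
```

```text
scene
yellow px [250. 393.] zt 31 circ [ 630.4 -282.9   25.1] rect [ 630.7 -282.9] [49.1 47.8] 29.9
yellow px [401. 294.] zt 30 circ [749.1 -15.9  25. ] rect [749.3 -15.6] [46.1 49.1] 24.9
yellow px [403. 181.] zt 5 circ [633.9 257.6  39.3] rect [634.4 257. ] [75.7 73.4] 29.7
blue px [290. 211.] zt 5 circ [477.7  68.4  38.8] rect [477.4  68.5] [76.5 75.8] 64.6
blue px [327. 134.] zt 30 circ [436.8 287.5  24.7] rect [436.1 287.9] [44.2 46.5] 29.6
copper px [317. 314.] zt 5 circ [ 641.2 -109.7   54.9] rect [ 641.4 -109.3] [79.7 80. ] 66.2
copper px [376. 222.] zt 30 circ [644.5 101.1  30.3] rect [644.9 100.8] [44.8 45.5] 8.0
copper px [496. 160.] zt 9 circ [781.4 417.1  26.6] rect [780.9 417.1] [27.5 47.9] 0.5
copper px [505. 144.] zt 8 circ [782.3 480.6  25.4] rect [781.5 481.3] [27.3 47.7] 0.5
red px [248. 267.] zt 30 circ [ 493.5 -103.5   26.1] rect [ 492.9 -101.6] [48.1 29.7] 22.5
side
yellow px [182. 360.] zt 5 circ [631.8 260.5  39. ] rect [631.4 260.2] [76.6 77.4] 49.5
yellow px [251. 210.] zt 30 circ [745.3 -10.9  25.9] rect [745.2 -11.1] [46.3 50.9] 62.4
yellow px [392. 151.] zt 30 circ [ 626.4 -278.1   26. ] rect [ 626.6 -277.5] [46.6 50.2] 38.0
blue px [274. 463.] zt 31 circ [432.8 291.3  24.8] rect [434.8 289.1] [48.6 43.1] 37.8
blue px [351. 327.] zt 5 circ [475.7  71.   39.1] rect [475.7  70.8] [76.  76.5] 37.1
copper px [ 19. 376.] zt 10 circ [789.7 415.5  25.2] rect [789.4 415.5] [48.6 16.6] 88.8
copper px [ 61. 343.] zt 9 circ [789.2 349.6  24.1] rect [789.  349.6] [46.8 15.4] 89.3
copper px [250. 274.] zt 31 circ [642.1 104.5  30.6] rect [642.1 104.6] [44.9 44.9] 7.7
copper px [333. 209.] zt 5 circ [ 639.5 -106.    53.4] rect [ 639.2 -106.1] [78.8 78.9] 66.1
[[548.14113312 168.69995478  50.        ]] [[ 534.80973393 -178.27171509   40.        ]]
[[539.25313912 184.58345601  50.        ]] [[ 530.33442176 -173.59837205   40.        ]]
```

View pics/crop.png

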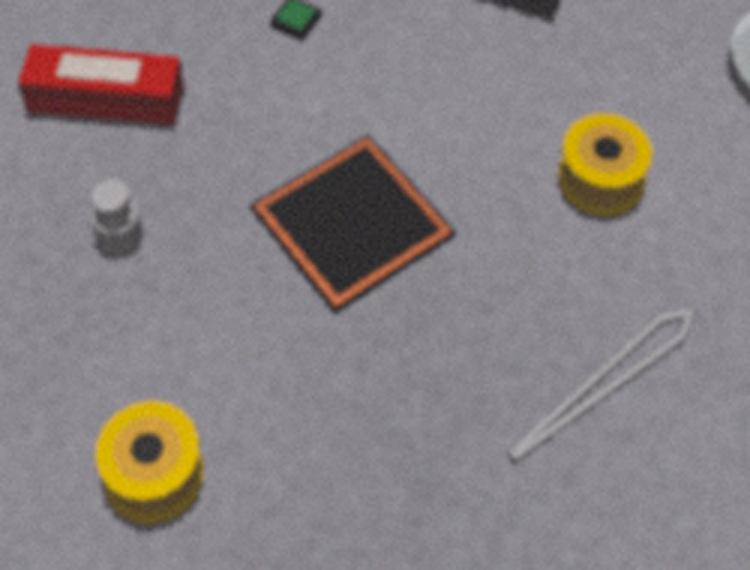

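The crop shows the near spool at crop (148,470) = scene (249,391), y≈-281. The other, scene (402,291), lies at y≈-13. The one at (249,391) is farther to the robot's right, so it is the one meant. Now the case and red pad.

```bash
sed -i "s/'red':((0,210,70),(3,255,255)),'red2':((172,150,70)/'red':((0,170,50),(4,255,255)),'red2':((165,150,50)/" h.py
cat >> h.py <<'E'
def to(x,y,z,yaw):
    s=r.sense(); p=s['tool_pos']; ps=s['tcp_rot'][2]; a=np.radians(ps); dx,dy=x-p[0],y-p[1]
    t=(ps-yaw+90)%180-90
    print('from',np.round(p,1),round(ps,1),'tool shift',np.round([dx*np.cos(a)+dy*np.sin(a),dx*np.sin(a)-dy*np.cos(a),p[2]-z],1),'turn z',round(np.radians(t),3),'t',round(s['time'],1),'j6',round(s['joint_pos'][5]))
E
python3 - <<'E'
from h import *
for n in("scene","side"):
    p=cv2.imread(f"pics/{n}0.png"); d=np.load(f"pics/{n}0.npy"); K=r.camera_params(n); T=np.array(K['pose']); print(n); blobs(p,d,K,T,['red'])
to(628.5,-280.5,110,24.3)
E
```

```text
scene
red px [165. 332.] zt 5 circ [ 445.  -261.3   61.5] rect [ 445.9 -260.3] [ 54.6 114.7] 54.8
red px [232. 265.] zt 30 circ [ 474.3 -110.2   45.2] rect [ 474.8 -110. ] [89.1 30.7] 23.5
side
red px [416. 251.] zt 30 circ [ 469.1 -102.6   44.3] rect [ 468.8 -101.8] [85.4 32. ] 23.8
red px [473. 212.] zt 5 circ [ 443.6 -257.1   61. ] rect [ 443.9 -256.5] [ 52.9 112.8] 55.0
from [ 246.6 -546.5  230.4] 24.3 tool shift [457.5 -85.4 120.4] turn z -0.0 t 0.1 j6 -5
```

Emit:
jog_arm --rows '[[[45,-8,10],[0,0,0]],[[92,-17,20],[0,0,0]],[[138,-26,30],[0,0,0]],[[185,-35,40],[0,0,0]],[[231,-43,55],[0,0,0]],[[278,-52,70],[0,0,0]],[[324,-61,85],[0,0,0]],[[371,-70,100],[0,0,0]],[[415,-78,115],[0,0,0]],[[457,-85,120],[0,0,0]]]' --grip 85 --force 50

```text
time: 1.15
tool_pos: [628.6, -279.2, 108.4]
tcp_rot: [-179.8, 0.1, 24.3]
ft_force: [-0.5, -0.3, -0.7]
finger_gap: 85.0
grip_force: 0.0
```

```bash
cat >> h.py <<'E'
def wl(cols,name=None,amin=150):
    s=r.sense(); T=np.eye(4); T[:3,:3]=R.from_euler('xyz',s['tcp_rot'],degrees=True).as_matrix(); T[:3,3]=s['tool_pos']
    K=r.camera_params('wrist'); T=T@np.array(K['tool_from_camera']); p,d=r.snapshot('wrist')
    if name: cv2.imwrite(f'pics/{name}.png',p)
    blobs(p,d,K,T,cols,amin); return p,d,K,T
E
python3 - <<'E'
from h import *
to(628.5,-280.5,1,24.3); wl(['yellow'],'w1')
E
```

```text
from [ 628.6 -279.2  108.4] 24.3 tool shift [ -0.6   1.2 107.4] turn z 0.0 t 1.1 j6 37
yellow px [327. 238.] zt 32 circ [ 631.2 -282.    24.5] rect [ 631.3 -281.8] [46.1 48.3] 26.3
```

View pics/w1.png

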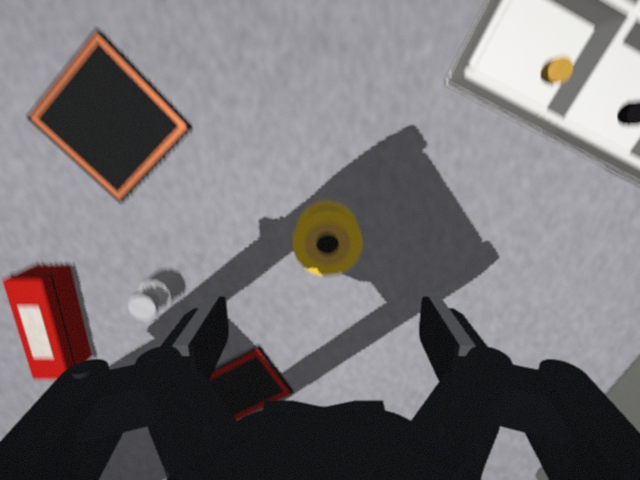

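Wrist view: the chosen spool is at (327,238), centred between the open fingers, with the copper pad at (110,115). Nothing is in the way, so I descend and grip.

Emit:
jog_arm --rows '[[[0.5,2,35],[0,0,0]],[[0.5,2,65],[0,0,0]],[[0.5,2,88],[0,0,0]],[[0.5,2,100],[0,0,0]],[[0.5,2,105],[0,0,0]],[[0.5,2,105],[0,0,0]]]'

```text
time: 1.8
tool_pos: [629.5, -283.2, 6.2]
tcp_rot: [-180.0, 0.0, 24.3]
ft_force: [0.1, -0.3, 0.1]
finger_gap: 85.3
grip_force: 0.0
```

Emit:
jog_arm --rows '[[[0,0,0],[0,0,0]],[[0,0,0],[0,0,0]],[[0,0,0],[0,0,0]],[[0,0,0],[0,0,0]],[[0,0,0],[0,0,0]],[[0,0,0],[0,0,0]]]' --grip 40

```text
time: 2.4
tool_pos: [630.9, -283.8, 8.4]
tcp_rot: [179.9, -0.1, 24.3]
ft_force: [-0.6, 0.9, 6.4]
finger_gap: 48.2
grip_force: 52.4
```

Emit:
jog_arm --rows '[[[0,0,-8],[0,0,0]],[[0,0,-25],[0,0,0]],[[0,0,-50],[0,0,0]],[[0,0,-75],[0,0,0]],[[0,0,-88],[0,0,0]],[[0,0,-90],[0,0,0]]]'

```text
time: 3.0
tool_pos: [631.4, -284.0, 100.1]
tcp_rot: [179.8, -0.2, 24.3]
ft_force: [0.8, 0.3, -1.4]
finger_gap: 48.4
grip_force: 51.8
```

Run:
```python
from h import *
print(r.sense()['ft_force']); to(633,259,90,24.3)
```

```text
[ 0.75528345  0.28876621 -1.35054262]
from [ 631.4 -284.   100.1] 24.3 tool shift [ 224.8 -494.3   10.1] turn z -0.0 t 3.0 j6 37
```

Emit:
jog_arm --rows '[[[12,-27,0],[0,0,0]],[[32,-70,0],[0,0,0]],[[52,-114,0],[0,0,0]],[[72,-158,0],[0,0,0]],[[92,-202,0],[0,0,0]],[[112,-246,0],[0,0,0]],[[132,-290,0],[0,0,0]],[[152,-334,0],[0,0,0]],[[172,-378,0],[0,0,0]],[[190,-418,0],[0,0,0]]]'

```text
time: 4.0
tool_pos: [629.7, 178.3, 95.0]
tcp_rot: [-180.0, 0.1, 24.3]
ft_force: [1.0, -0.4, -1.2]
finger_gap: 48.5
grip_force: 51.9
```

Emit:
jog_arm --rows '[[[15,-34,0],[0,0,0]],[[27,-60,0],[0,0,0]],[[34,-74,10],[0,0,0]],[[35,-76,20],[0,0,0]],[[35,-76,20],[0,0,0]],[[35,-76,20],[0,0,0]]]'

```text
time: 4.6
tool_pos: [631.0, 257.7, 74.7]
tcp_rot: [180.0, 0.2, 24.2]
ft_force: [-0.8, -0.3, -0.9]
finger_gap: 48.7
grip_force: 51.9
```

Run:
```python
from h import *
to(633,259,12,24.3); wl(['yellow'],'w2')
p,d=r.snapshot('scene'); K=r.camera_params('scene'); blobs(p,d,K,np.array(K['pose']),['yellow'])
```

```text
from [631.  257.7  74.7] 24.2 tool shift [ 2.4 -0.3 62.7] turn z -0.002 t 4.6 j6 84
yellow px [322. 283.] zt 98 circ [598.9 242.5  46. ] rect [599.1 241.9] [91.5 75.3] 24.1
yellow px [401. 294.] zt 30 circ [749.1 -15.9  25. ] rect [749.3 -15.6] [46.1 49.1] 24.9
```

View pics/w2.png

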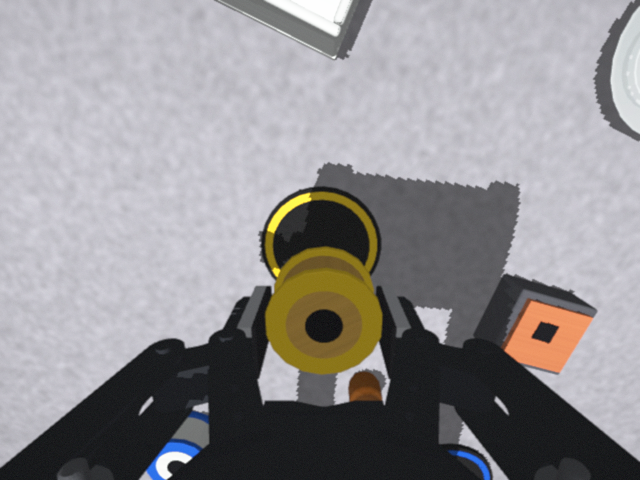

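Run:
```python
from h import *
s=r.sense(); T=np.eye(4); T[:3,:3]=R.from_euler('xyz',s['tcp_rot'],degrees=True).as_matrix(); T[:3,3]=s['tool_pos']
K=r.camera_params('wrist'); T=T@np.array(K['tool_from_camera'])
p=cv2.imread('pics/w2.png'); d=r.snapshot('wrist')[1]
print('pad',rays([(321,243)],K,T,4)); print('spool hole',rays([(324,325)],K,T,98))
W=cloud(d,K,T); g=(mask(p,'yellow')>0)&(d>0)&(W[...,2]>90); print(np.percentile(W[g][:,2],[5,50,95]), cv2.minEnclosingCircle(W[g][:,:2].astype(np.float32)))
k=(mask(p,'yellow')>0)&(W[...,2]<12)&(d>0); v,u=np.nonzero(k); q=rays(np.c_[u,v],K,T,4)
x,y=q[:,0],q[:,1]; c=np.linalg.lstsq(np.c_[2*x,2*y,np.ones(len(x))],x*x+y*y,rcond=None)[0]; print('ringfit',c[:2],(c[2]+c[0]**2+c[1]**2)**.5,len(x))
```

```text
pad [[635.11751108 259.7217299    4.        ]]
spool hole [[631.56927396 256.26354811  98.        ]]
[ 98.12832295  99.18516211 100.10391455] ((632.1883544921875, 257.166015625), 25.273691177368164)
ringfit [632.53007864 258.80524182] 35.96554665898465 1768
```

Emit:
jog_arm --rows '[[[2,-1,15],[0,0,0]],[[2,-1,32],[0,0,0]],[[2,-1,48],[0,0,0]],[[2,-1,57],[0,0,0]],[[2,-1,61],[0,0,0]],[[2,-1,63],[0,0,0]],[[2,-1,64.5],[0,0,0]],[[2,-1,65],[0,0,0]],[[2,-1,65],[0,0,0]]]'

```text
time: 5.65
tool_pos: [633.6, 261.7, 12.5]
tcp_rot: [180.0, -0.1, 24.3]
ft_force: [-4.1, -1.0, 4.2]
finger_gap: 48.6
grip_force: 52.3
```

Run:
```python
from h import *
to(633,259,12,24.3);s=r.sense();print(s['ft_force'],s['grip_force'])
p,d,K,T=wl([]); W=cloud(d,K,T); g=(mask(p,'yellow')>0)&(d>0)&(W[...,2]>24); print(np.percentile(W[g][:,2],[5,50,95]), cv2.minEnclosingCircle(W[g][:,:2].astype(np.float32)))
```

```text
from [633.6 261.7  12.5] 24.3 tool shift [-1.6  2.2  0.5] turn z -0.0 t 5.7 j6 84
[-4.09376257 -1.0146138   4.23744882] 52.27090895175934
[34.29909073 35.33623554 36.26214342] ((633.5009155273438, 260.8568420410156), 25.36232566833496)
```

Emit:
jog_arm --rows '[[[0,0,0],[0,0,0]],[[0,0,0],[0,0,0]],[[0,0,0],[0,0,0]],[[0,0,0],[0,0,0]],[[0,0,-15],[0,0,0]],[[0,0,-45],[0,0,0]],[[0,0,-80],[0,0,0]],[[0,0,-100],[0,0,0]],[[0,0,-105],[0,0,0]]]' --grip 78

```text
time: 6.6
tool_pos: [635.5, 262.3, 121.8]
tcp_rot: [180.0, -0.4, 24.3]
ft_force: [0.1, -0.5, 1.0]
finger_gap: 77.9
grip_force: 0.0
```

Run:
```python
from h import *
for n in('scene','side'):
    p,d=r.snapshot(n); K=r.camera_params(n); blobs(p,d,K,np.array(K['pose']),['yellow'])
to(435.5,289,110,24.3)
```

```text
yellow px [401. 294.] zt 30 circ [749.1 -15.9  25. ] rect [749.3 -15.6] [46.1 49.1] 24.9
yellow px [403. 179.] zt 34 circ [634.9 259.3  25.8] rect [634.6 258.5] [44.5 50.2] 22.8
yellow px [181. 359.] zt 34 circ [633.1 261.2  25.7] rect [633.3 261.4] [48.8 50.2] 70.2
yellow px [252. 207.] zt 30 circ [744.6 -11.3  26. ] rect [744.9 -11. ] [46.3 51.6] 62.4
from [633.8 261.7 118. ] 24.3 tool shift [-169.6 -106.4    8. ] turn z -0.0 t 6.7 j6 84
```

Gold spool centred. On to the blue spool.

Emit:
jog_arm --rows '[[[-15,-10,0],[0,0,0]],[[-48,-30,0],[0,0,0]],[[-84,-53,2],[0,0,0]],[[-120,-75,5],[0,0,0]],[[-152,-95,8],[0,0,0]],[[-168,-105,8],[0,0,0]],[[-169,-106,8],[0,0,0]],[[-169,-106,8],[0,0,0]]]' --grip 85

```text
time: 7.5
tool_pos: [434.8, 288.3, 107.3]
tcp_rot: [180.0, 0.1, 24.3]
ft_force: [0.5, -0.5, -0.9]
finger_gap: 85.3
grip_force: 0.0
```

Run:
```python
from h import *
wl(['blue'],'w3'); to(435.5,289,6,24.3)
```

```text
blue px [587. 294.] zt 7 circ [476.2  66.5  39.2] rect [476.4  66.5] [77.3 78.1] 24.2
blue px [320. 241.] zt 32 circ [434.2 289.5  25.1] rect [434.5 289.5] [49.4 48.9] 4.9
from [435.6 288.3 107.6] 24.3 tool shift [  0.2  -0.7 101.6] turn z -0.0 t 7.5 j6 94
```

Emit:
jog_arm --rows '[[[0,-1,35],[0,0,0]],[[0,-1,65],[0,0,0]],[[0,-1,88],[0,0,0]],[[0,-1,99],[0,0,0]],[[0,-1,102],[0,0,0]],[[0,-1,102],[0,0,0]]]'

```text
time: 8.15
tool_pos: [435.7, 289.4, 6.5]
tcp_rot: [180.0, -0.0, 24.3]
ft_force: [-0.3, 0.0, 0.5]
finger_gap: 84.9
grip_force: 0.0
```

Emit:
jog_arm --rows '[[[0,0,0],[0,0,0]],[[0,0,0],[0,0,0]],[[0,0,0],[0,0,0]],[[0,0,0],[0,0,0]],[[0,0,0],[0,0,0]],[[0,0,-8],[0,0,0]],[[0,0,-25],[0,0,0]],[[0,0,-50],[0,0,0]],[[0,0,-75],[0,0,0]],[[0,0,-84],[0,0,0]]]' --grip 40

```text
time: 9.15
tool_pos: [436.6, 290.4, 93.8]
tcp_rot: [-180.0, -0.3, 24.3]
ft_force: [0.6, 0.3, -1.2]
finger_gap: 48.6
grip_force: 51.8
```

Run:
```python
from h import *
to(476.5,69,70,24.3)
```

```text
from [436.6 290.4  93.8] 24.3 tool shift [-54.7 218.2  23.8] turn z -0.0 t 9.2 j6 94
```

Emit:
jog_arm --rows '[[[-5,20,0],[0,0,0]],[[-15,60,0],[0,0,0]],[[-26,103,0],[0,0,0]],[[-36,146,0],[0,0,0]],[[-47,186,0],[0,0,0]],[[-53,210,8],[0,0,0]],[[-55,218,14],[0,0,0]],[[-55,218,14],[0,0,0]],[[-55,218,14],[0,0,0]]]'

```text
time: 10.05
tool_pos: [473.9, 68.9, 75.9]
tcp_rot: [-179.9, 0.0, 24.3]
ft_force: [0.4, -0.3, -1.1]
finger_gap: 48.1
grip_force: 52.0
```

```bash
cat >> h.py <<'E'
def held(c,zh,pad='circ'):
    p,d,K,T=wl([]); W=cloud(d,K,T); m=(mask(p,c)>0)&(d>0); g=m&(W[...,2]>zh); print('held z',np.percentile(W[g][:,2],[5,50,95]).round(1),'circ',np.round(np.r_[cv2.minEnclosingCircle(W[g][:,:2].astype(np.float32))],1) if 0 else cv2.minEnclosingCircle(W[g][:,:2].astype(np.float32)),'rect',cv2.minAreaRect(W[g][:,:2].astype(np.float32)))
    v,u=np.nonzero(m&(W[...,2]<12)); q=rays(np.c_[u,v],K,T,4); x,y=q[:,0],q[:,1]
    if len(x)>50 and pad=='circ':
        f=np.linalg.lstsq(np.c_[2*x,2*y,np.ones(len(x))],x*x+y*y,rcond=None)[0]; print('ringfit',f[:2].round(1),(f[2]+f[0]**2+f[1]**2)**.5,len(x))
    return p,d,K,T,W,m
E
python3 - <<'E'
from h import *
held('blue',85); to(476.5,69,70,24.3)
E
```

```text
held z [ 98.   99.1 100. ] circ ((472.95587158203125, 67.2417221069336), 25.425399780273438) rect ((473.2500305175781, 67.38395690917969), (48.98756790161133, 49.35539245605469), 63.841697692871094)
ringfit [476.5  68.7] 35.17269113544627 1961
from [474.2  69.2  76.2] 24.3 tool shift [2.  1.2 6.2] turn z 0.001 t 10.1 j6 68
```

Emit:
jog_arm --rows '[[[4,0,15],[0,0,0]],[[4,0,32],[0,0,0]],[[4,0,48],[0,0,0]],[[4,0,57],[0,0,0]],[[4,0,61],[0,0,0]],[[4,0,63],[0,0,0]],[[4,0,64.5],[0,0,0]],[[4,0,65],[0,0,0]],[[4,0,65],[0,0,0]]]'

```text
time: 11.0
tool_pos: [478.7, 69.9, 12.0]
tcp_rot: [180.0, -0.1, 24.3]
ft_force: [-1.2, 1.0, 2.0]
finger_gap: 48.3
grip_force: 52.2
```

Emit:
jog_arm --rows '[[[0,0,0],[0,0,0]],[[0,0,0],[0,0,0]],[[0,0,0],[0,0,0]],[[0,0,0],[0,0,0]],[[0,0,-15],[0,0,0]],[[0,0,-45],[0,0,0]],[[0,0,-80],[0,0,0]],[[0,0,-100],[0,0,0]],[[0,0,-105],[0,0,0]]]' --grip 78

```text
time: 11.9
tool_pos: [480.2, 69.9, 119.4]
tcp_rot: [179.9, -0.3, 24.3]
ft_force: [0.5, 0.1, -0.5]
finger_gap: 78.1
grip_force: 0.0
```

Run:
```python
from h import *
for n in('scene','side'):
    p,d=r.snapshot(n); K=r.camera_params(n); blobs(p,d,K,np.array(K['pose']),['blue'])
to(643.5,102.7,108,8)
```

```text
blue px [291. 210.] zt 33 circ [478.5  68.7  24.3] rect [479.4  68. ] [47.  41.8] 15.2
blue px [351. 324.] zt 33 circ [476.6  69.6  25.5] rect [475.7  70. ] [49.5 46.6] 42.1
from [478.7  69.8 116.8] 24.3 tool shift [163.8  37.8   8.8] turn z 0.284 t 12.0 j6 68
```

Emit:
jog_arm --rows '[[[15,4,0],[0,0,0.05]],[[55,12,0],[0,0,0.1]],[[95,22,2],[0,0,0.17]],[[132,31,5],[0,0,0.23]],[[155,36,8],[0,0,0.27]],[[163,38,8],[0,0,0.284]],[[164,38,8],[0,0,0.284]],[[164,38,8],[0,0,0.284]]]' --grip 85

```text
time: 12.8
tool_pos: [641.9, 102.4, 107.0]
tcp_rot: [-180.0, 0.1, 8.1]
ft_force: [0.4, -0.3, 0.5]
finger_gap: 85.1
grip_force: 0.0
```

Run:
```python
from h import *
wl(['copper']); to(643.5,102.7,6,8)
```

```text
copper px [322. 243.] zt 32 circ [643.2 102.2  30.9] rect [643.5 102.3] [44.5 44.6] 8.0
copper px [579. 270.] zt 7 circ [ 639.9 -110.7   55.4] rect [ 640.1 -110.8] [80.2 80.5] 66.0
from [642.  102.4 107.6] 8.1 tool shift [ 1.600e+00 -1.000e-01  1.016e+02] turn z 0.001 t 12.8 j6 86
```

Emit:
jog_arm --rows '[[[1.5,0,35],[0,0,0]],[[1.5,0,65],[0,0,0]],[[1.5,0,88],[0,0,0]],[[1.5,0,100],[0,0,0]],[[1.5,0,104],[0,0,0]],[[1.5,0,105],[0,0,0]],[[1.5,0,105],[0,0,0]]]'

```text
time: 13.55
tool_pos: [645.7, 102.9, 4.9]
tcp_rot: [180.0, -0.1, 8.0]
ft_force: [0.3, 0.3, -0.1]
finger_gap: 84.9
grip_force: 0.0
```

Emit:
jog_arm --rows '[[[0,0,0],[0,0,0]],[[0,0,0],[0,0,0]],[[0,0,0],[0,0,0]],[[0,0,0],[0,0,0]],[[0,0,0],[0,0,0]]]' --grip 44 --force 70

```text
time: 14.05
tool_pos: [645.9, 103.0, 4.9]
tcp_rot: [180.0, -0.1, 8.0]
ft_force: [-0.7, -0.5, 6.6]
finger_gap: 52.8
grip_force: 76.2
```

Emit:
jog_arm --rows '[[[0,0,-5],[0,0,0]],[[0,0,-15],[0,0,0]],[[0,0,-35],[0,0,0]],[[0,0,-60],[0,0,0]],[[0,0,-78],[0,0,0]],[[0,0,-80],[0,0,0]]]'

```text
time: 14.65
tool_pos: [647.0, 103.0, 87.2]
tcp_rot: [180.0, -0.3, 8.0]
ft_force: [-0.3, -0.7, -2.5]
finger_gap: 52.6
grip_force: 75.1
```

Run:
```python
from h import *
print(r.sense()['ft_force']);to(640.4,-108.7,72,-24)
```

```text
[-0.27850237 -0.68122405 -2.4710061 ]
from [647.  103.   87.2] 8.0 tool shift [-36.  208.7  15.2] turn z 0.559 t 14.7 j6 87
```

Emit:
jog_arm --rows '[[[-4,20,0],[0,0,0.05]],[[-11,60,0],[0,0,0.14]],[[-18,102,0],[0,0,0.25]],[[-25,144,0],[0,0,0.36]],[[-32,182,0],[0,0,0.47]],[[-35,202,4],[0,0,0.54]],[[-36,209,10],[0,0,0.559]],[[-36,209,10],[0,0,0.559]],[[-36,209,10],[0,0,0.559]]]'

```text
time: 15.55
tool_pos: [637.6, -107.9, 72.2]
tcp_rot: [-180.0, 0.1, -23.9]
ft_force: [-0.4, -0.1, -3.1]
finger_gap: 52.3
grip_force: 75.0
```

Run:
```python
from h import *
p,d,K,T,W,m=held('copper',80,'sq'); cv2.imwrite('pics/w4.png',p)
v,u=np.nonzero(m&(W[...,2]<12)); q=rays(np.c_[u,v],K,T,4)[:,:2].astype(np.float32); print('pad',cv2.minAreaRect(q)); to(640.4,-108.7,12,-24)
```

```text
held z [97.2 98.4 99.3] circ ((635.0323486328125, -107.32264709472656), 32.45225143432617) rect ((634.9652709960938, -107.88169860839844), (45.614898681640625, 47.69940948486328), 66.00492095947266)
pad ((656.5700073242188, -115.90817260742188), (79.3035888671875, 44.37385559082031), 66.51632690429688)
from [ 638.  -107.6   72.7] -23.9 tool shift [ 2.7  0.  60.7] turn z 0.002 t 15.6 j6 100
```

View pics/w4.png

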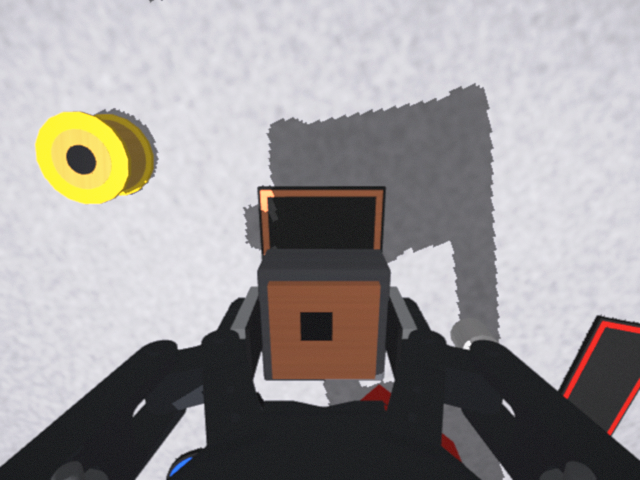

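Emit:
jog_arm --rows '[[[5,-1,15],[0,0,0]],[[5,-1,32],[0,0,0]],[[5,-1,48],[0,0,0]],[[5,-1,57],[0,0,0]],[[5,-1,61],[0,0,0]],[[5,-1,63],[0,0,0]],[[5,-1,64.5],[0,0,0]],[[5,-1,65],[0,0,0]],[[5,-1,65],[0,0,0]]]'

```text
time: 16.5
tool_pos: [643.7, -110.5, 9.0]
tcp_rot: [-180.0, -0.1, -24.0]
ft_force: [-0.3, 1.4, -3.4]
finger_gap: 52.3
grip_force: 75.0
```

Run:
```python
from h import *
held('copper',20,'sq'); to(640.5,-108.7,12,-24)
```

```text
held z [34.  35.2 36.1] circ ((641.1869506835938, -107.46147918701172), 34.597206115722656) rect ((643.7130126953125, -106.72770690917969), (60.83118438720703, 47.329769134521484), 69.38008880615234)
from [ 643.6 -110.4    9. ] -24.0 tool shift [-3.6 -0.3 -3. ] turn z -0.0 t 16.6 j6 100
```

Emit:
jog_arm --rows '[[[0,0,0.6],[0,0,0]],[[0,0,1],[0,0,0]],[[0,0,1],[0,0,0]]]'

```text
time: 16.85
tool_pos: [643.6, -110.4, 8.9]
tcp_rot: [-180.0, -0.1, -24.0]
ft_force: [-4.8, 0.4, 6.4]
finger_gap: 52.8
grip_force: 76.3
```

Emit:
jog_arm --rows '[[[0,0,0],[0,0,0]],[[0,0,0],[0,0,0]],[[0,0,0],[0,0,0]],[[0,0,0],[0,0,0]],[[0,0,-15],[0,0,0]],[[0,0,-45],[0,0,0]],[[0,0,-80],[0,0,0]],[[0,0,-95],[0,0,0]],[[0,0,-98],[0,0,0]]]' --grip 78

```text
time: 17.75
tool_pos: [645.4, -110.8, 109.4]
tcp_rot: [-179.9, -0.3, -24.0]
ft_force: [0.7, -0.6, 0.3]
finger_gap: 78.3
grip_force: 0.0
```

Run:
```python
from h import *
for n in('scene','side'):
    p,d=r.snapshot(n); K=r.camera_params(n); blobs(p,d,K,np.array(K['pose']),['copper'])
to(472,-106.5,100,23.6)
```

```text
copper px [317. 316.] zt 34 circ [ 642.5 -107.8   32.6] rect [ 641.9 -107.8] [48.6 46.4] 65.3
copper px [496. 160.] zt 9 circ [779.3 417.5  25.4] rect [780.9 417.1] [27.5 47.8] 0.5
copper px [505. 144.] zt 8 circ [782.6 480.5  25.4] rect [781.3 481. ] [47.1 27.9] 89.8
copper px [ 19. 376.] zt 10 circ [789.7 415.5  25.2] rect [789.3 415.5] [48.6 16.9] 88.8
copper px [ 61. 343.] zt 9 circ [789.2 349.6  24.1] rect [788.9 349.6] [46.8 15.4] 89.3
copper px [325. 223.] zt 5 circ [635.9 -78.9  28.2] rect [636.  -78.1] [30.2 50.3] 66.7
copper px [334. 196.] zt 34 circ [ 641.8 -111.6   29.1] rect [ 641.9 -111.2] [45.  44.8] 66.1
from [ 643.3 -110.4  105.6] -24.0 tool shift [-158.1   66.2    5.6] turn z -0.831 t 17.9 j6 100
```

Emit:
jog_arm --rows '[[[-15,6,0],[0,0,-0.1]],[[-45,19,0],[0,0,-0.23]],[[-80,33,0],[0,0,-0.36]],[[-112,47,0],[0,0,-0.49]],[[-138,58,0],[0,0,-0.62]],[[-152,64,0],[0,0,-0.74]],[[-158,66,3],[0,0,-0.82]],[[-158,66,5],[0,0,-0.831]],[[-158,66,5],[0,0,-0.831]]]' --grip 60

```text
time: 18.75
tool_pos: [471.0, -105.9, 98.7]
tcp_rot: [-179.9, 0.1, 23.5]
ft_force: [-0.2, -0.6, 0.4]
finger_gap: 60.0
grip_force: 0.0
```

Run:
```python
from h import *
wl(['red'],'w5'); to(472,-106.5,5,23.6)
```

```text
red px [512. 313.] zt 7 circ [ 457.1 -271.5   49.8] rect [ 457.2 -271.2] [55.4 84.6] 54.3
red px [325. 244.] zt 32 circ [ 472.  -108.1   46.7] rect [ 472.2 -108.1] [89.9 28.9] 23.5
from [ 471.6 -106.    99.2] 23.5 tool shift [ 0.2  0.6 94.2] turn z -0.002 t 18.8 j6 48
```

View pics/w5.png

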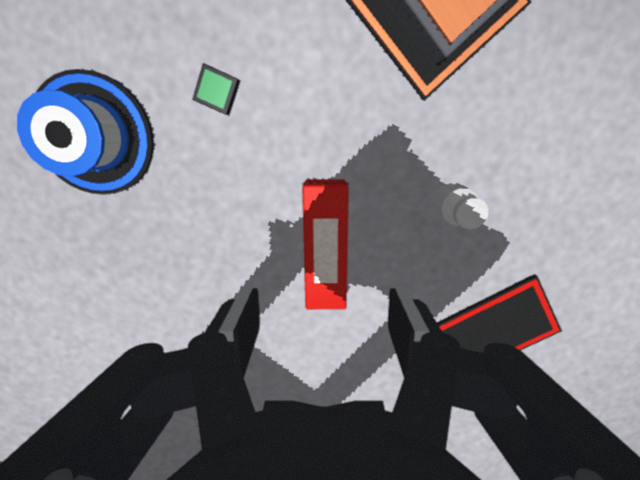

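The case is at (325,244), between the fingers; the weight at (465,208) is clear.

Emit:
jog_arm --rows '[[[0.5,1.5,35],[0,0,0]],[[0.5,1.5,65],[0,0,0]],[[0.5,1.5,83],[0,0,0]],[[0.5,1.5,91],[0,0,0]],[[0.5,1.5,94],[0,0,0]],[[0.5,1.5,94],[0,0,0]]]'

```text
time: 19.4
tool_pos: [473.5, -107.5, 6.6]
tcp_rot: [180.0, -0.0, 23.6]
ft_force: [0.3, 0.6, 0.4]
finger_gap: 59.8
grip_force: 0.0
```

Emit:
jog_arm --rows '[[[0,0,0],[0,0,0]],[[0,0,0],[0,0,0]],[[0,0,0],[0,0,0]],[[0,0,0],[0,0,0]],[[0,0,0],[0,0,0]],[[0,0,0],[0,0,0]]]' --grip 20 --force 60

```text
time: 20.0
tool_pos: [474.3, -107.9, 7.7]
tcp_rot: [179.9, -0.1, 23.6]
ft_force: [0.1, 0.3, 6.8]
finger_gap: 28.9
grip_force: 61.1
```

Emit:
jog_arm --rows '[[[0,0,-5],[0,0,0]],[[0,0,-15],[0,0,0]],[[0,0,-35],[0,0,0]],[[0,0,-60],[0,0,0]],[[0,0,-77],[0,0,0]],[[0,0,-80],[0,0,0]]]'

```text
time: 20.6
tool_pos: [474.9, -108.1, 89.5]
tcp_rot: [179.8, -0.2, 23.6]
ft_force: [0.6, 0.0, -0.3]
finger_gap: 28.8
grip_force: 60.1
```

Run:
```python
from h import *
to(444.7,-259.5,72,-35.1)
```

```text
from [ 474.9 -108.1   89.5] 23.6 tool shift [-88.3 126.7  17.5] turn z 1.024 t 20.6 j6 48
```

Emit:
jog_arm --rows '[[[-8,12,0],[0,0,0.06]],[[-24,35,0],[0,0,0.18]],[[-42,60,0],[0,0,0.32]],[[-58,84,0],[0,0,0.46]],[[-72,104,0],[0,0,0.6]],[[-82,118,0],[0,0,0.74]],[[-87,125,4],[0,0,0.88]],[[-88,127,10],[0,0,0.99]],[[-88,127,10],[0,0,1.024]],[[-88,127,10],[0,0,1.024]]]'

```text
time: 21.6
tool_pos: [442.5, -258.7, 75.3]
tcp_rot: [-180.0, 0.1, -35.1]
ft_force: [0.1, 0.6, -1.3]
finger_gap: 28.9
grip_force: 60.1
```

Emit:
jog_arm --rows '[[[0,0,0],[0,0,0]],[[0,0,0],[0,0,0]]]'

```text
time: 21.8
tool_pos: [443.2, -258.9, 76.2]
tcp_rot: [-180.0, 0.0, -35.0]
ft_force: [1.0, 0.2, -1.3]
finger_gap: 28.8
grip_force: 60.1
```

Run:
```python
from h import *
p,d,K,T,W,m=held('red',85,'sq'); cv2.imwrite('pics/w6.png',p)
v,u=np.nonzero(m&(W[...,2]<12)); q=rays(np.c_[u,v],K,T,4)[:,:2].astype(np.float32); print('pad',cv2.minAreaRect(q)); to(444.7,-259.5,72,-35.1)
```

```text
held z [ 95.7  99.5 100.5] circ ((444.4371032714844, -261.50811767578125), 43.86190414428711) rect ((443.61444091796875, -260.57177734375), (30.33984375, 85.30065155029297), 55.23320007324219)
pad ((457.42645263671875, -269.5274963378906), (55.15855407714844, 84.39842224121094), 54.5335807800293)
from [ 443.3 -258.9   76.3] -35.0 tool shift [ 1.5 -0.4  4.3] turn z 0.001 t 21.9 j6 89
```

View pics/w6.png

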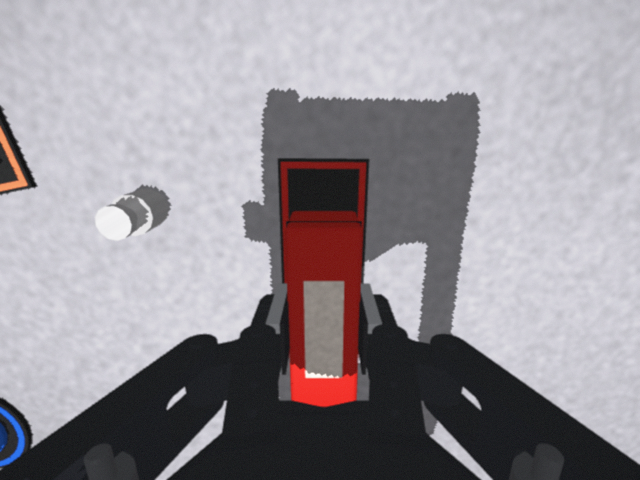

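Emit:
jog_arm --rows '[[[4,0,15],[0,0,0]],[[4,0,32],[0,0,0]],[[4,0,48],[0,0,0]],[[4,0,57],[0,0,0]],[[4,0,61],[0,0,0]],[[4,0,63],[0,0,0]],[[4,0,64.5],[0,0,0]],[[4,0,65.5],[0,0,0]],[[4,0,65.5],[0,0,0]]]'

```text
time: 22.75
tool_pos: [447.0, -261.7, 11.7]
tcp_rot: [180.0, -0.1, -35.1]
ft_force: [-2.6, 1.3, 3.6]
finger_gap: 28.8
grip_force: 60.5
```

Emit:
jog_arm --rows '[[[0,0,0],[0,0,0]],[[0,0,0],[0,0,0]],[[0,0,0],[0,0,0]],[[0,0,0],[0,0,0]],[[0,0,-15],[0,0,0]],[[0,0,-45],[0,0,0]],[[0,0,-80],[0,0,0]],[[0,0,-115],[0,0,0]],[[0,0,-125],[0,0,0]],[[0,0,-125],[0,0,0]]]' --grip 60

```text
time: 23.75
tool_pos: [448.1, -262.5, 139.1]
tcp_rot: [180.0, -0.3, -35.1]
ft_force: [0.1, 1.0, 0.2]
finger_gap: 60.6
grip_force: 0.0
```

Run:
```python
from h import *
for n in('scene','side','wrist'):
    print(n)
    if n=='wrist': wl(['red'],'w7'); continue
    p,d=r.snapshot(n); cv2.imwrite(f'pics/{n}9.png',p); K=r.camera_params(n); blobs(p,d,K,np.array(K['pose']))
```

```text
scene
yellow px [401. 294.] zt 30 circ [749.1 -15.9  25. ] rect [749.3 -15.6] [46.1 49.1] 24.9
yellow px [404. 178.] zt 33 circ [634.3 260.8  27.3] rect [635.  260.6] [46.8 53.2] 24.4
blue px [290. 209.] zt 34 circ [478.4  68.3  26.6] rect [478.4  68. ] [46.3 52.1] 31.3
copper px [317. 316.] zt 34 circ [ 645.5 -108.2   34.2] rect [ 644.9 -109.1] [48.5 53. ] 65.6
copper px [496. 160.] zt 9 circ [779.3 417.5  25.4] rect [780.9 417.1] [27.5 47.9] 0.5
copper px [505. 144.] zt 8 circ [782.6 480.5  25.4] rect [781.5 480.9] [27.3 47.1] 0.5
red px [159. 328.] zt 34 circ [ 447.3 -260.4   47.9] rect [ 446.5 -261.2] [30.3 93.7] 54.9
side
yellow px [182. 359.] zt 34 circ [633.6 262.   25.8] rect [633.5 261.4] [49.9 49.8] 3.0
yellow px [252. 210.] zt 30 circ [745.3 -10.9  25.9] rect [745.  -11.4] [47.  50.9] 62.4
blue px [351. 326.] zt 34 circ [476.3  69.5  26.1] rect [476.9  69.3] [49.4 50.1] 76.0
copper px [ 19. 376.] zt 10 circ [789.7 415.5  25.2] rect [789.3 415.5] [48.6 16.9] 88.8
copper px [ 61. 343.] zt 9 circ [789.2 349.6  24.1] rect [789.  349.6] [46.8 15.4] 89.3
copper px [333. 217.] zt 5 circ [ 638.9 -106.    53.5] rect [ 639.1 -106.1] [78.7 78.9] 66.2
copper px [334. 196.] zt 34 circ [ 641.6 -111.1   30.2] rect [ 642.4 -111. ] [44.8 45.6] 65.5
red px [471. 211.] zt 33 circ [ 443.6 -254.5   48. ] rect [ 443.  -256.6] [34.6 94.8] 55.5
wrist
red px [323. 223.] zt 36 circ [ 444.9 -261.7   47.9] rect [ 444.9 -261.7] [30.4 91.2] 54.9
```

View pics/scene9.png

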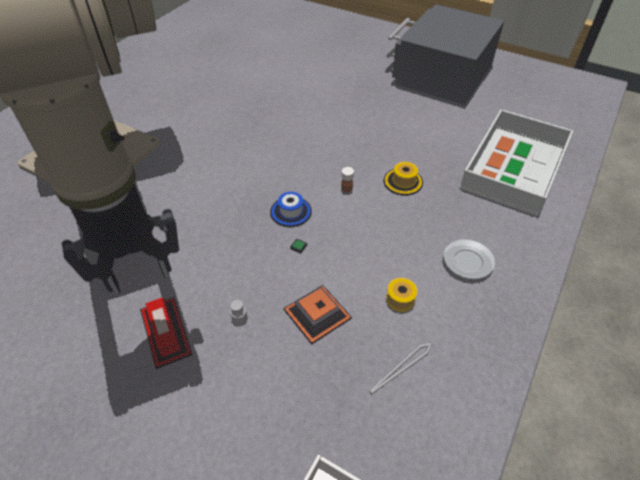

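View pics/w7.png

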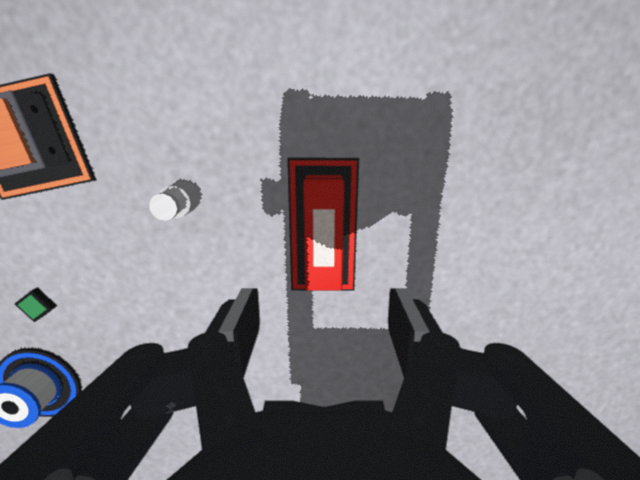

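The final views show all four things upright and centred to about 3 mm: gold spool (404,175), blue spool (291,208), holder (318,312) and case (166,331). The jar (347,180) and weight (237,310) have not moved, and the gripper is clear.

```bash
python3 -c "
from h import *
print(r.hand_in())"
```

```text
the job is handed in; nothing more can be done
None
```

I handed the job in at about 24 s: by the last camera measurements all four things stand upright within a few millimetres of their pad centres, the jar and weight are unmoved, and no verdict was returned.

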